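# Press three stones down in their holders, in order

### The arm

A 6-joint arm with a two-finger parallel gripper is mounted at the origin on a cart in front of the work surface, level with it; the furniture and walls round the work are solid. World frame = base frame: x ahead of the robot, y to its left, z up, the work surface at z = 0. Lengths are in m, angles in degrees, forces in N, time in s.
With the tool pointing down it reaches from about 0.35 to 0.875 m from the base axis. Payload 4.2 kg.
Tool frame: the origin (TCP) lies at the very end of the fingers, on their centre line; the grasp point (between the pads) lies 19 mm behind it; z points along the fingers, y is the line along which they close (so a half turn about z gives the same grasp; the last joint's range is limited). The gripper opens to 87 mm and grips with 3 to 60 N. Pads are 19 mm wide; open, the fingers measure 117 mm over their backs; the gripper's body (75 mm by 190 mm) begins 51 mm behind the grasp point.
Start: joints at [-62.132, 22.042, 0.453, 0, -68.411, -14.817], TCP at [0.141, -0.609, 0.191] pointing down, gripper open.
Joint ranges: [-179.83, 179.83], [-69.29, 118.12], [-61.27, 80.66], [-181.25, 117.63], [-171.15, -9.14], [-177.46, 177.46]. Speed limits (degrees/s): [159.86, 159.86, 180, 180, 180, 180].

### API

Orientations are given as a 3x3 rotation matrix whose columns are the frame's x, y, z axes.
In Python, from station import sense, cams, r gives the robot as it stands. The module is installed in compiled form; this text tells all that it offers.
- The arm moves only by the tool step_arm, never from a script. Its argument "targets" is text: rows parted by semicolons, each of 4 numbers parted by spaces: the shift along the tool's x, y, z in cm, then the turn about the tool's z in degrees. In form: x y z turn; .... A call has 1 to 12 rows; each row shifts and turns the commanded pose from where the row before left it, along the tool's axes as they then stand; what a row does not reach is not made up. A row lasts 1/12 s, in which the tool goes at most 41.7 mm and 7.16 degrees, less where a joint would pass 70% of its speed; a pose out of reach is approached as far as the arm can. A call with a gripper value outside its range is refused whole. "claw" is the finger opening in cm, from 0 to 8.7, set as the call begins (left out, the last holds). The fingers move at their own pace and stop on an object; the grip force is fixed at half the most. Time passes only in rows, so rows that do not move let the fingers close. It gives the time, the measured TCP pose, the force, the opening and the grip force at its end, in the units of the state.
- sense(): the state, without advancing time (a new reading comes with each control period).
- cams.capture(name): name is "scene" or "top" or "wrist"; returns a dict with "frame" (384x512x3 uint8, blue, green, red), "vertical_fov" (degrees; the focal length in pixels is half the picture's height over the tangent of half this angle, whatever the lens; pixels are square), "cx", "cy" (the principal point, pixels), "eye" and "rotation" of the camera in the world; the wrist camera has in their place "tool_from_camera" (4x4, takes a point from camera to tool coordinates, whose origin is the TCP and whose axes are the flange's). Camera axes: x right, y down, z forward; pixel columns grow to the right and rows downward; lengths in m; the calibration is good to about 2 mm. A picture is of the moment at which its call begins: read the wrist's pose just before it. There is no depth.
- r.finish_job(): hands the job in; it is judged then, once.
The state is a dict: "time_s": time; "joints": joint angles; "joint_velocities": joint speeds; "effort": joint torques, N m; "tcp_pos": TCP position; "ee_rot": TCP orientation; "wrist_force": force on the tool from outside, world axes, zero at the start; "moment": the same for the moment, N m; "gripper_width": opening from 0.0 (shut) to 1.0 (fully open); "gripper_force": force on a finger pad.
Only numpy, scipy, OpenCV 4.12 (cv2) and the standard library are available. Lean on these libraries where they do the work, as an engineer would, in place of code of your own. Each camera call takes 0.05 s, during which the arm holds its last target. There are 200 camera calls.

### The job

Seat the stones in their setting holders: with shut fingertips press lightly on top of the turquoise stone, then the olive one, then the grey one, each until its white plate has sunk level with the holder's rim or nearly so (a little deeper does no harm); it stays where it is left. Only press: do not lift, tip or shove the holders, and do not touch the dark green stone, its holder or move the other things on the bench. Finish with the hand clear.

Things in the scene. Friction and masses are not known exactly. Their poses are not given: they have to be found in the camera images.
- turquoise_holder: loose round dark steel holder, 64 mm across the foot, rim 58 mm across and 30 mm high, 0.5 kg, that carries the bright turquoise-blue stone with a white rim, 14x21 mm. Origin: centre of its underside; z up.
- turquoise_top (a point): top of the bright turquoise-blue stone with a white rim, 14x21 mm (10 mm high, domed), on the holder's axis. It lies on a round white nylon plate, 40 mm across, on a plunger; with the plate fully up the top of the stone is 49 mm above the bench and the plate stands 9 mm above the holder's rim. The point goes down with the plate.
- turquoise_press (a joint): how far the turquoise stone's plate is pressed straight down, m: 0 fully up, 0.009 level with the rim, 0.014 firm stop 5 mm below the rim (harmless). It starts to move at about 3.2 N, needs about 4.3 N for 5.5 mm, 5 N for 9 mm and 6 N at the stop; friction keeps it where it is left. Starts up, at most 1 mm down.
- olive_holder: loose round dark steel holder, 64 mm across the foot, rim 58 mm across and 30 mm high, 0.5 kg, that carries the olive (yellowish green-brown) stone, 14x32 mm. Origin: centre of its underside; z up.
- olive_top (a point): top of the olive (yellowish green-brown) stone, 14x32 mm (9 mm high, domed), on the holder's axis. It lies on a round white nylon plate, 40 mm across, on a plunger; with the plate fully up the top of the stone is 48 mm above the bench and the plate stands 9 mm above the holder's rim. The point goes down with the plate.
- olive_press (a joint): how far the olive stone's plate is pressed straight down, m: 0 fully up, 0.009 level with the rim, 0.014 firm stop 5 mm below the rim (harmless). It starts to move at about 3.2 N, needs about 4.3 N for 5.5 mm, 5 N for 9 mm and 6 N at the stop; friction keeps it where it is left. Starts up, at most 1 mm down.
- grey_holder: loose round dark steel holder, 64 mm across the foot, rim 58 mm across and 30 mm high, 0.5 kg, that carries the grey stone, 16x22 mm. Origin: centre of its underside; z up.
- grey_top (a point): top of the grey stone, 16x22 mm (9 mm high, domed), on the holder's axis. It lies on a round white nylon plate, 40 mm across, on a plunger; with the plate fully up the top of the stone is 48 mm above the bench and the plate stands 9 mm above the holder's rim. The point goes down with the plate.
- grey_press (a joint): how far the grey stone's plate is pressed straight down, m: 0 fully up, 0.009 level with the rim, 0.014 firm stop 5 mm below the rim (harmless). It starts to move at about 3.2 N, needs about 4.3 N for 5.5 mm, 5 N for 9 mm and 6 N at the stop; friction keeps it where it is left. Starts up, at most 1 mm down.
- green_holder: loose round dark steel holder, 64 mm across the foot, rim 58 mm across and 30 mm high, 0.5 kg, that carries the dark green stone, 16x27 mm, the one that is NOT to be touched. Origin: centre of its underside; z up.
- green_top (a point): top of the dark green stone, 16x27 mm, the one that is NOT to be touched (9 mm high, domed), on the holder's axis. It lies on a round white nylon plate, 40 mm across, on a plunger; with the plate fully up the top of the stone is 48 mm above the bench and the plate stands 9 mm above the holder's rim. The point goes down with the plate.
- green_press (a joint): how far the green stone's plate is pressed straight down, m: 0 fully up, 0.009 level with the rim, 0.014 firm stop 5 mm below the rim (harmless). It starts to move at about 3.2 N, needs about 4.3 N for 5.5 mm, 5 N for 9 mm and 6 N at the stop; friction keeps it where it is left. Starts up, at most 1 mm down.
- eye_loupe: bystander, loose: black eye loupe, 34 mm across, 26 mm high. Origin: centre of its underside.
- spool: bystander, loose: spool of silver solder wire lying flat, black flanges, 51 mm across, 24 mm high. Origin: centre of its underside.
- pearl_ring: bystander, loose: finger ring with a cream pearl, 27x21x12 mm. Origin: centre of its underside.
- tin: bystander, loose: round tin, dark with a grey-brown lid, 69 mm across, 25 mm high. Origin: centre of its underside.

How it is judged (in metres and radians):
On the way, in this order (a step that is already met when the one before it is completed fails the run):
1. the turquoise stone has been pressed down (5.5 mm or more; 9 mm is level with the rim) (value of joint turquoise_press above 0.0055 m), for 0.1 s.
2. the olive stone has been pressed down (5.5 mm or more; 9 mm is level with the rim) (value of joint olive_press above 0.0055 m), for 0.1 s.
3. the grey stone has been pressed down (5.5 mm or more; 9 mm is level with the rim) (value of joint grey_press above 0.0055 m), for 0.1 s.
At the end, for the whole second after the job is handed in: The turquoise, olive and grey plates are each at least 5.5 mm down (9 mm is level with the rim, deeper is allowed), the dark green one is not pressed (under 2 mm); every holder stands upright and at rest within 15 mm of where it began; the bystanders are within 15 mm of where they began (value of joint each of turquoise_press, olive_press, grey_press above 0.0055 m and value of joint green_press below 0.002 m and distance of each of turquoise_holder, olive_holder, grey_holder, green_holder, eye_loupe, spool, pearl_ring, tin from where it was at the start of the episode below 0.015 m and angle between each of turquoise_holder, olive_holder, grey_holder, green_holder's own z axis and vertical below 0.1 rad and linear speed of each of turquoise_holder, olive_holder, grey_holder, green_holder below 0.02 m/s); the robot touches nothing.
It fails at once if one of the three stones to be seated, or its holder, is pressed harder than 20 N (contact force between any of the fingers, the arm and turquoise_holder above 20 N or contact force between any of the fingers, the arm and olive_holder above 20 N or contact force between any of the fingers, the arm and grey_holder above 20 N).
It fails at once if a holder is lifted, tipped or shoved (more than 15 mm or 0.2 rad) (distance of any of turquoise_holder, olive_holder, grey_holder from where it was at the start of the episode above 0.015 m or angle between any of turquoise_holder, olive_holder, grey_holder's own z axis and vertical above 0.2 rad).
It fails at once if the dark green stone or its holder is touched or moved (contact force between any of the fingers, the arm and green_holder above 0.5 N or distance of green_holder from where it was at the start of the episode above 0.015 m or value of joint green_press above 0.002 m).
It fails at once if a bystander is moved more than 15 mm or lifted (distance of any of eye_loupe, spool, pearl_ring, tin from where it was at the start of the episode above 0.015 m).
It also fails if it takes over 48 s, if anything falls off the work surface, if the arm or the gripper's body presses on something with over 40 N, if the wrist force passes 120 N, or if a joint passes its speed limit or range.

## Working session

There is one attempt and no reset: what is moved stays moved. The work goes in short steps, Python scripts to look and compute and a tool call to move; the robot and the scene stay as the last step left them, time stands still between calls to the robot, and variables do not carry over. Pictures are saved under pics/ and viewed, at most 10 in all, crops included, and the job is handed in when it is done.

Besides the shell and the picture viewer there is one more tool, called after ">>>" as a command line: name --argument value ..., lists and objects as JSON in quotes. step_arm: Moves the arm, as the interface text tells. Its arguments: {"type":"object","properties":{"targets":{"type":"string"},"claw":{"type":"number"}},"required":["targets"]}

```bash
mkdir -p pics; python3 - <<'E'
from station import sense,cams
import cv2,numpy as np
s=sense();print(s['time_s'],s['tcp_pos'],np.round(s['ee_rot'],3),s['wrist_force'])
for n in('top','scene'):
    c=cams.capture(n);cv2.imwrite(f'pics/{n}.png',c['frame']);print(n,c['vertical_fov'],c['cx'],c['cy'],c['eye'],c['rotation'])
E
```

```text
0.0 [ 0.14103055 -0.60819771  0.18956335] [[-0.974 -0.226 -0.001]
 [-0.226  0.974  0.002]
 [ 0.     0.002 -1.   ]] [1.00878868 0.04720817 0.5246471 ]
top 55.388211025855384 257.0870190608636 192.37467287278076 [ 0.42847761 -0.02542766  0.99754039] [[-2.56193519e-02 -9.94022788e-01  1.06124197e-01]
 [-9.99671768e-01  2.54668165e-02 -2.79245313e-03]
 [ 7.31165839e-05 -1.06160905e-01 -9.94348961e-01]]
scene 46.682891909232765 246.85776862247533 186.92840111223822 [-0.34100826  0.74729031  0.63071094] [[-0.64135096 -0.35312698  0.68115364]
 [-0.76688113  0.26760391 -0.5833365 ]
 [ 0.02371248 -0.8964873  -0.44243445]]
```

View pics/top.png

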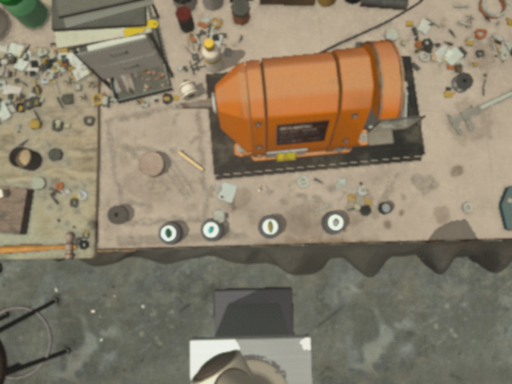

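View pics/scene.png

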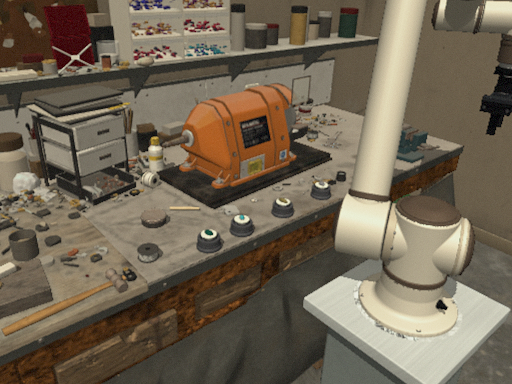

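The top view shows four white-plated stones near the front edge: about (171,232) dark green, (212,230) turquoise, (271,226) olive and (336,222) grey. The orange machine is behind them. Next I measure the plates and zoom in.

```bash
cat > h.py <<'E'
import numpy as np,cv2
def plates(c,z,seeds,R=None,eye=None,rad=14):
    R=np.array(c['rotation']) if R is None else R; eye=np.array(c['eye']) if eye is None else eye
    f=c['frame'].shape[0]/2/np.tan(np.radians(c['vertical_fov']/2)); out=[]
    for u,v in seeds:
        m=np.zeros(c['frame'].shape[:2],np.uint8); cv2.circle(m,(u,v),rad,255,-1)
        w=((c['frame'].min(2)>165)&(m>0)).astype(np.uint8)
        p=cv2.findNonZero(w); h=cv2.convexHull(p); M=cv2.moments(h)
        a,b=M['m10']/M['m00'],M['m01']/M['m00']
        d=R@np.array([(a-c['cx'])/f,(b-c['cy'])/f,1]); P=eye+d*(z-eye[2])/d[2]
        out.append(P); print((u,v),np.round([a,b],1),np.round(P,4),'diam',2*np.sqrt(M['m00']/np.pi)/f*(z-eye[2])/d[2])
    return out
E
python3 - <<'E'
from station import cams
import cv2
from h import *
c=cams.capture('top'); P=plates(c,.039,[(171,232),(212,230),(271,226),(336,222)])
im=cv2.resize(c['frame'][170:250,100:400],None,fx=2.6,fy=2.6,interpolation=cv2.INTER_CUBIC);cv2.imwrite('pics/crop.png',im)
E
```

```text
(171, 232) [168.  232.8] [0.4308 0.2066 0.039 ] diam 0.038148785959815176
(212, 230) [210.5 229.5] [0.4367 0.0959 0.039 ] diam 0.03824282448612862
(271, 226) [269.7 226.2] [ 0.4413 -0.0587  0.039 ] diam 0.038336315964696534
(336, 222) [335.1 222.1] [ 0.4475 -0.2299  0.039 ] diam 0.03781173383035794
```

View pics/crop.png

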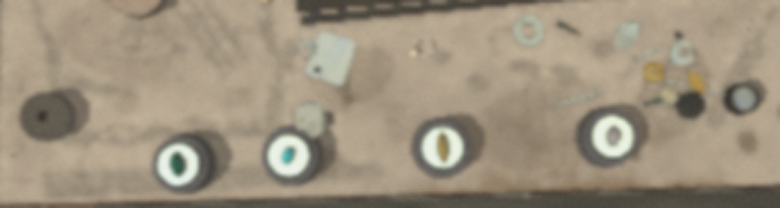

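The crop confirms the colours from left to right: dark green, turquoise, olive and grey. There is clear space around each. I'm moving off with the fingers shut.

>>> step_arm --targets "-1.4 1.2 0 0;-2.8 2.4 0 0;-2.8 2.4 0 0;-2.8 2.4 0 0;-2.8 2.4 0 0;-2.8 2.4 0 0;-2.8 2.4 0 0;-2.8 2.4 0 0;-2.8 2.4 0 0;-2.8 2.4 0 0;-2.8 2.4 0 0;-2.8 2.4 0 0" --claw 0

```text
time_s: 1.15
tcp_pos: [0.3931, -0.2655, 0.1907]
ee_rot: [[-0.974, -0.226, 0.0], [-0.226, 0.974, 0.0], [-0.0, 0.0, -1.0]]
wrist_force: [0.0, -0.4, 0.7]
gripper_width: 0.169
gripper_force: 0.0
```

>>> step_arm --targets "-1.2 3.4 0 0;-1.2 3.4 0 0;-1.2 3.4 0 0;-1.2 3.4 0 0;-1.2 3.4 0 0;-1.2 3.4 0 0;-1.2 3.4 0 0;-1.2 3.4 0 0;-0.6 1.7 0 0;-0.6 1.5 0 0;0 0 0 0;0 0 0 0"

```text
time_s: 2.15
tcp_pos: [0.4288, 0.0538, 0.1904]
ee_rot: [[-0.974, -0.227, -0.001], [-0.227, 0.974, -0.0], [0.001, -0.0, -1.0]]
wrist_force: [-0.3, -0.1, -0.7]
gripper_width: 0.004
gripper_force: 0.0
```

```bash
python3 - <<'E'
from station import sense,cams
import cv2,numpy as np
s=sense();c=cams.capture('wrist');cv2.imwrite('pics/w1.png',c['frame']);print(s['tcp_pos'],s['wrist_force'],s['gripper_width'],np.round(c['tool_from_camera'],3))
T=np.array(c['tool_from_camera']);R=np.array(s['ee_rot']);f=192/np.tan(np.radians(c['vertical_fov']/2))
Rc=R@T[:3,:3];e=R@T[:3,3]+s['tcp_pos']
for P in([.4308,.2066,.039],[.4367,.0959,.039],[.4413,-.0587,.039]):
    q=Rc.T@(np.array(P)-e);print(q[:2]/q[2]*f+[c['cx'],c['cy']],q[2], 20e-3*f/q[2])
E
```

```text
[0.42879733 0.05376137 0.19040575] [-0.32177856 -0.13351664 -0.74992388] 0.004187137626948042 [[ 0.001 -0.952 -0.307  0.084]
 [ 1.     0.001 -0.001  0.001]
 [ 0.001 -0.307  0.952 -0.194]
 [ 0.     0.     0.     1.   ]]
[378.19819069 200.87071694] 0.3653143558165453 16.21284395849187
[290.25166144 185.64986506] 0.359463056766796 16.476754801796144
[162.93145922 160.5999767 ] 0.35020518988268917 16.91232688080558
```

View pics/w1.png

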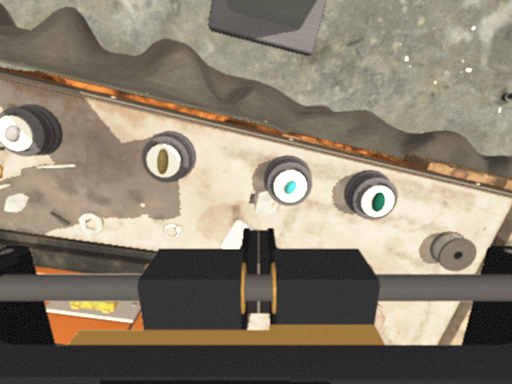

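The wrist view matches the prediction: turquoise plate at (290,186), olive at (163,159). I'm centring over turquoise and descending.

>>> step_arm --targets "-0.9 2 0 0;-0.8 1.9 0 0;0 0 2.5 0;0 0 3 0;0 0 3 0;0 0 2 0;0 0 1.5 0;0 0 0.6 0;0 0 0 0;0 0 0 0"

```text
time_s: 3.03
tcp_pos: [0.4373, 0.0947, 0.0651]
ee_rot: [[-0.974, -0.225, 0.001], [-0.225, 0.974, -0.0], [-0.001, -0.0, -1.0]]
wrist_force: [0.2, 0.3, 0.8]
gripper_width: 0.007
gripper_force: 0.0
```

>>> step_arm --targets "0 0 0.5 0;0 0 0.5 0;0 0 0.3 0;0 0 0.15 0;0 0 0.15 0;0 0 0.1 0;0 0 0.1 0;0 0 0 0"

```text
time_s: 3.7
tcp_pos: [0.4368, 0.0952, 0.0466]
ee_rot: [[-0.974, -0.226, -0.0], [-0.226, 0.974, -0.0], [0.0, -0.0, -1.0]]
wrist_force: [0.5, -0.1, -0.5]
gripper_width: 0.002
gripper_force: 0.0
```

>>> step_arm --targets "0 0 0.1 0;0 0 0.1 0;0 0 0.1 0;0 0 0 0;0 0 0 0"

```text
time_s: 4.12
tcp_pos: [0.4368, 0.0951, 0.0436]
ee_rot: [[-0.974, -0.226, -0.0], [-0.226, 0.974, -0.0], [0.0, -0.0, -1.0]]
wrist_force: [-0.4, 0.1, -0.1]
gripper_width: 0.005
gripper_force: 0.0
```

No force yet, so I'll look.

```bash
python3 - <<'E'
from station import sense,cams
import cv2,numpy as np
s=sense();c=cams.capture('wrist');d=cams.capture('scene')
a=cv2.resize(c['frame'][130:330,150:400],(500,400),interpolation=cv2.INTER_CUBIC);b=cv2.resize(d['frame'][180:260,205:265],(300,400),interpolation=cv2.INTER_CUBIC)
cv2.imwrite('pics/w2.png',np.hstack([a,b]));print(s['tcp_pos'],s['wrist_force'],s['moment'],s['effort'])
E
```

```text
[0.43680729 0.09510298 0.04359843] [-0.39282072  0.10569132 -0.09002165] [ 0.01213129 -0.04257161  0.00170333] [-5.85829603e-04 -2.68837935e+01  1.27937990e+01  2.85237484e+00
 -8.43936601e-02 -6.07080619e-05]
```

View pics/w2.png

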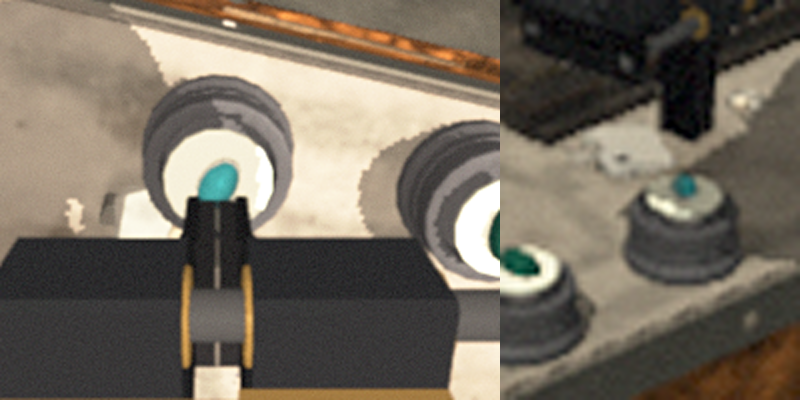

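The scene crop shows the fingertips at about px (243,206), 11 px above the stone at (242,217). In the wrist view they only overlap its edge. I'll project the TCP and triangulate the stone and the tip.

```bash
cat >> h.py <<'E'
def model(c,s):
    f=c['frame'].shape[0]/2/np.tan(np.radians(c['vertical_fov']/2))
    if 'eye' in c: return np.array(c['rotation']),np.array(c['eye']),f,c['cx'],c['cy']
    T=np.array(c['tool_from_camera']);R=np.array(s['ee_rot']);return R@T[:3,:3],R@T[:3,3]+s['tcp_pos'],f,c['cx'],c['cy']
def proj(m,P): q=m[0].T@(np.array(P)-m[1]);return q[:2]/q[2]*m[2]+[m[3],m[4]]
def tri(obs):
    A=0;b=0
    for m,(u,v) in obs:
        d=m[0]@np.array([(u-m[3])/m[2],(v-m[4])/m[2],1]);d/=np.linalg.norm(d);Q=np.eye(3)-np.outer(d,d);A=A+Q;b=b+Q@m[1]
    return np.linalg.solve(A,b)
E
python3 - <<'E'
from station import sense,cams
from h import *
s=sense();M={n:model(cams.capture(n),s) for n in('top','scene','wrist')}
for P in (s['tcp_pos'],[.4367,.0959,.049],[.4367,.0959,.039],[.4367,.0959,0]): print(np.round(P,4),{n:np.round(proj(m,P),1) for n,m in M.items()})
# stone top/plate centre observed: top (210.5,229.5), scene plate ctr, wrist plate ctr
print('plate',tri([(M['top'],(210.5,229.5)),(M['scene'],(241.5,219.5)),]))
print('plate t+w',tri([(M['top'],(210.5,229.5)),(M['wrist'],(150+218/2,130+180/2))]))
print('plate s+w',tri([(M['scene'],(241.5,219.5)),(M['wrist'],(150+218/2,130+180/2))]))
print('tip s+w',tri([(M['scene'],(242.5,206)),(M['wrist'],(150+218/2,130+205/2))]))
E
```

```text
[0.4369 0.0951 0.0437] {'top': array([210.5, 229.4]), 'scene': array([242. , 216.2]), 'wrist': array([257.5, 222.4])}
[0.4367 0.0959 0.049 ] {'top': array([210. , 229.4]), 'scene': array([241.9, 214.6]), 'wrist': array([258.6, 225.5])}
[0.4367 0.0959 0.039 ] {'top': array([210.5, 229.5]), 'scene': array([241.8, 217.9]), 'wrist': array([258.6, 219.8])}
[0.4367 0.0959 0.    ] {'top': array([212.3, 229.5]), 'scene': array([241.5, 230.5]), 'wrist': array([258.6, 201.8])}
plate [0.43676715 0.096541   0.03425496]
plate t+w [0.43659743 0.09595616 0.03937964]
plate s+w [0.438314   0.09631532 0.03383018]
tip s+w [0.43176034 0.09584594 0.07551394]
```

The vision puts the actual tips about 30 mm above the reported TCP, with the lateral position fine. I'll go on slowly and watch the force.

>>> step_arm --targets "0 0 0.3 0;0 0 0.3 0;0 0 0.3 0;0 0 0.3 0;0 0 0.2 0;0 0 0.1 0;0 0 0 0"

```text
time_s: 4.95
tcp_pos: [0.4366, 0.095, 0.0283]
ee_rot: [[-0.974, -0.226, -0.001], [-0.226, 0.974, -0.0], [0.001, -0.0, -1.0]]
wrist_force: [0.2, 0.3, 0.3]
gripper_width: 0.008
gripper_force: 0.0
```

>>> step_arm --targets "0 0 0.1 0;0 0 0.1 0;0 0 0.1 0;0 0 0.1 0;0 0 0.1 0;0 0 0 0"

```text
time_s: 5.45
tcp_pos: [0.4367, 0.0951, 0.0235]
ee_rot: [[-0.974, -0.226, -0.0], [-0.226, 0.974, -0.0], [0.0, -0.0, -1.0]]
wrist_force: [-1.0, -0.4, 0.3]
gripper_width: 0.002
gripper_force: 0.0
```

>>> step_arm --targets "0 0 0.1 0;0 0 0.1 0;0 0 0.1 0;0 0 0 0"

```text
time_s: 5.78
tcp_pos: [0.4367, 0.095, 0.0204]
ee_rot: [[-0.974, -0.226, -0.0], [-0.226, 0.974, -0.0], [0.0, -0.0, -1.0]]
wrist_force: [-0.3, 0.3, 0.6]
gripper_width: 0.006
gripper_force: 0.0
```

```bash
python3 - <<'E'
from station import sense,cams
import cv2,numpy as np
s=sense();c=cams.capture('wrist');d=cams.capture('scene')
a=cv2.resize(c['frame'][130:330,150:400],(500,400),interpolation=cv2.INTER_CUBIC);b=cv2.resize(d['frame'][180:260,205:265],(300,400),interpolation=cv2.INTER_CUBIC)
cv2.imwrite('pics/w3.png',np.hstack([a,b]));print(s['tcp_pos'],s['wrist_force'])
E
```

```text
[0.43667507 0.09503372 0.02042297] [-0.33536799  0.32282737  0.59467154]
```

View pics/w3.png

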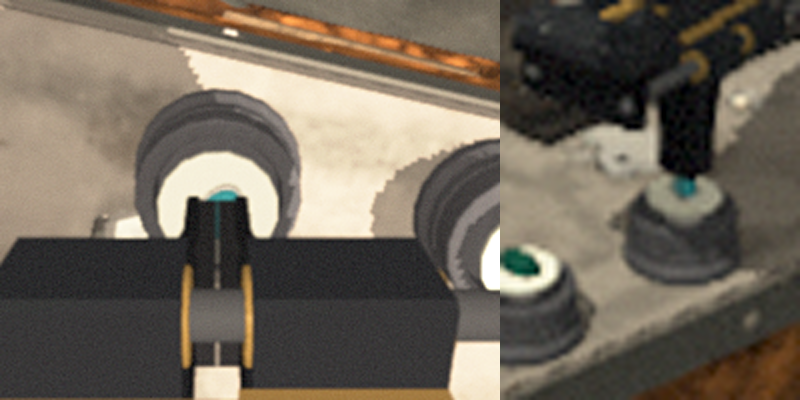

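The tip is now a few mm above the stone, with the scene crop's tip edge at about y 170 and the stone at 187. It sits roughly 2 mm too far out, so I'll correct that by 2 mm and continue.

>>> step_arm --targets "0.2 0 0.1 0;0 0 0.1 0;0 0 0.1 0;0 0 0 0;0 0 0 0"

```text
time_s: 6.3
tcp_pos: [0.4348, 0.0947, 0.0176]
ee_rot: [[-0.974, -0.226, -0.0], [-0.226, 0.974, -0.0], [0.0, -0.0, -1.0]]
wrist_force: [0.0, -0.0, -0.3]
gripper_width: 0.004
gripper_force: 0.0
```

>>> step_arm --targets "0 0 0.1 0;0 0 0.1 0;0 0 0.1 0;0 0 0 0;0 0 0 0"

```text
time_s: 6.72
tcp_pos: [0.435, 0.0948, 0.0147]
ee_rot: [[-0.974, -0.226, 0.0], [-0.226, 0.974, 0.0], [-0.0, 0.0, -1.0]]
wrist_force: [-0.8, -0.3, 1.6]
gripper_width: 0.002
gripper_force: 0.7
```

>>> step_arm --targets "0 0 0.1 0;0 0 0.1 0;0 0 0 0;0 0 0 0"

```text
time_s: 7.05
tcp_pos: [0.4351, 0.0948, 0.0126]
ee_rot: [[-0.974, -0.226, 0.0], [-0.226, 0.974, 0.0], [-0.0, 0.0, -1.0]]
wrist_force: [0.1, -0.6, 1.7]
gripper_width: 0.005
gripper_force: 1.0
```

>>> step_arm --targets "0 0 0.1 0;0 0 0.1 0;0 0 0 0;0 0 0 0"

```text
time_s: 7.38
tcp_pos: [0.435, 0.0948, 0.0106]
ee_rot: [[-0.974, -0.226, 0.0], [-0.226, 0.974, 0.0], [-0.0, 0.0, -1.0]]
wrist_force: [0.1, 0.6, 1.0]
gripper_width: 0.009
gripper_force: 1.0
```

>>> step_arm --targets "0 0 0.1 0;0 0 0.1 0;0 0 0 0;0 0 0 0"

```text
time_s: 7.72
tcp_pos: [0.435, 0.0948, 0.0086]
ee_rot: [[-0.974, -0.226, 0.0], [-0.226, 0.974, 0.0], [-0.0, 0.0, -1.0]]
wrist_force: [0.8, -0.1, 2.2]
gripper_width: 0.004
gripper_force: 1.1
```

```bash
python3 - <<'E'
from station import sense,cams
import cv2,numpy as np
s=sense();c=cams.capture('wrist');d=cams.capture('scene')
a=cv2.resize(c['frame'][130:330,150:400],(500,400),interpolation=cv2.INTER_CUBIC);b=cv2.resize(d['frame'][180:260,205:265],(300,400),interpolation=cv2.INTER_CUBIC)
cv2.imwrite('pics/w4.png',np.hstack([a,b]));print(s['tcp_pos'],s['wrist_force'],s['moment'])
E
```

```text
[0.43503061 0.09476902 0.00859059] [ 0.80045728 -0.08839211  2.23842398] [ 0.06755177 -0.08460271 -0.03382293]
```

View pics/w4.png

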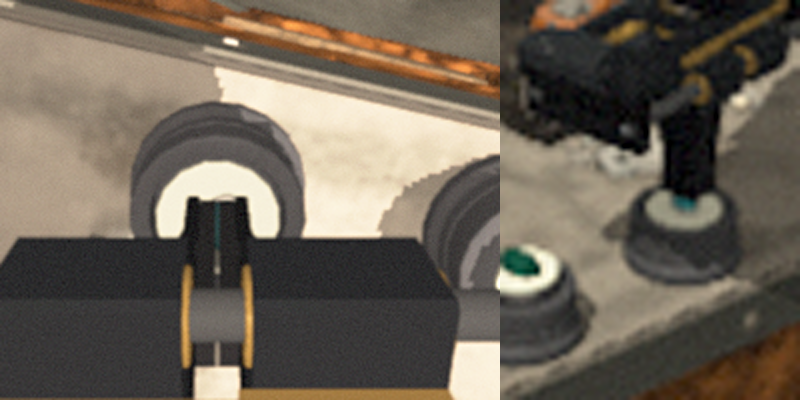

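The plate has visibly sunk, to almost level in the scene crop, with the tip on the stone. I'll go 3 mm more and then rise.

>>> step_arm --targets "0 0 0.1 0;0 0 0.1 0;0 0 0.1 0;0 0 0 0;0 0 0 0;0 0 -0.3 0;0 0 -0.8 0;0 0 -2 0;0 0 -2 0;0 0 -1.5 0;0 0 -0.5 0;0 0 0 0"

```text
time_s: 8.82
tcp_pos: [0.4353, 0.095, 0.0779]
ee_rot: [[-0.974, -0.226, 0.002], [-0.226, 0.974, 0.002], [-0.003, 0.001, -1.0]]
wrist_force: [0.3, 0.5, -0.8]
gripper_width: 0.003
gripper_force: 0.0
```

>>> step_arm --targets "0.5 -2.5 0 0;0.5 -2.5 0 0;0.5 -2.5 0 0;0.5 -2.5 0 0;0.5 -2.5 0 0;0.5 -2.5 0 0;0 0 0 0;0 0 0 0;0 0 0 0"

```text
time_s: 9.57
tcp_pos: [0.4388, -0.0583, 0.0758]
ee_rot: [[-0.974, -0.225, -0.002], [-0.225, 0.974, -0.0], [0.002, 0.0, -1.0]]
wrist_force: [0.8, -0.5, -0.2]
gripper_width: 0.004
gripper_force: 0.0
```

```bash
python3 - <<'E'
from station import sense,cams
from h import *
s=sense();c=cams.capture('wrist');d=cams.capture('scene');m=model(c,s);cv2.imwrite('pics/w5raw.png',c['frame'])
a=c['frame'][100:300,:][:, 120:512];a=cv2.resize(a,(490,250),interpolation=cv2.INTER_CUBIC);b=cv2.resize(d['frame'][170:260,190:310],(480,360),interpolation=cv2.INTER_CUBIC);o=np.zeros((360,490,3),np.uint8);o[:250]=a
im=np.hstack([o,b]);im=cv2.resize(im,(800,int(800*360/970)));cv2.imwrite('pics/w5.png',im)
print(s['tcp_pos']); print(proj(m,[.4413,-.0587,.039]),proj(m,[.4367,.0959,.030]),proj(m,s['tcp_pos']))
E
```

```text
[ 0.43878273 -0.05826733  0.0758264 ]
[256.46472868 207.29379599] [426.94753513 235.89265083] [257.52689339 222.37097898]
```

View pics/w5.png

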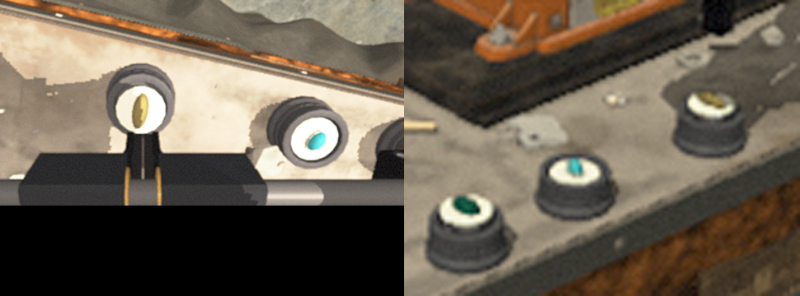

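Turquoise's plate now sits level with its rim and its holder hasn't shifted. Olive is centred under the fingers, so I'm descending.

>>> step_arm --targets "0 0 1.5 0;0 0 2 0;0 0 1 0;0 0 0.6 0;0 0 0.4 0;0 0 0.1 0;0 0 0.1 0;0 0 0.1 0;0 0 0 0"

```text
time_s: 10.42
tcp_pos: [0.4399, -0.0581, 0.019]
ee_rot: [[-0.974, -0.226, 0.001], [-0.226, 0.974, 0.0], [-0.001, -0.0, -1.0]]
wrist_force: [1.1, 0.0, 0.1]
gripper_width: 0.007
gripper_force: 0.0
```

>>> step_arm --targets "0 0 0.1 0;0 0 0.1 0;0 0 0.1 0;0 0 0.1 0;0 0 0.1 0;0 0 0.1 0;0 0 0.1 0;0 0 0 0;0 0 0 0"

```text
time_s: 11.17
tcp_pos: [0.4397, -0.0582, 0.0117]
ee_rot: [[-0.974, -0.226, 0.0], [-0.226, 0.974, 0.0], [-0.0, -0.0, -1.0]]
wrist_force: [0.3, -0.5, 2.0]
gripper_width: 0.006
gripper_force: 1.2
```

>>> step_arm --targets "0 0 0.1 0;0 0 0.1 0;0 0 0.1 0;0 0 0.1 0;0 0 0.1 0;0 0 0.1 0;0 0 0.1 0;0 0 0 0;0 0 0 0"

```text
time_s: 11.92
tcp_pos: [0.4396, -0.0582, 0.0046]
ee_rot: [[-0.974, -0.226, 0.0], [-0.226, 0.974, 0.0], [-0.0, 0.0, -1.0]]
wrist_force: [-0.2, -0.1, 3.1]
gripper_width: 0.004
gripper_force: 1.6
```

>>> step_arm --targets "0 0 -0.3 0;0 0 -0.8 0;0 0 -2 0;0 0 -2 0;0 0 -1.5 0;0 0 -0.6 0;0 0 0 0;0 0 0 0"

```text
time_s: 12.58
tcp_pos: [0.4391, -0.0582, 0.0765]
ee_rot: [[-0.974, -0.225, -0.0], [-0.225, 0.974, 0.0], [0.0, 0.0, -1.0]]
wrist_force: [-0.2, 0.1, -0.7]
gripper_width: 0.007
gripper_force: 0.0
```

>>> step_arm --targets "0.55 -2.8 0 0;0.55 -2.8 0 0;0.55 -2.8 0 0;0.55 -2.8 0 0;0.55 -2.8 0 0;0.55 -2.8 0 0;0 0 0 0;0 0 0 0;0 0 0 0"

```text
time_s: 13.33
tcp_pos: [0.4442, -0.2291, 0.0754]
ee_rot: [[-0.974, -0.225, -0.003], [-0.225, 0.974, 0.001], [0.003, 0.001, -1.0]]
wrist_force: [-0.4, 0.5, 0.1]
gripper_width: 0.005
gripper_force: 0.0
```

```bash
python3 - <<'E'
from station import sense,cams
from h import *
s=sense();c=cams.capture('wrist');d=cams.capture('scene');m=model(c,s)
a=c['frame'][100:300,:][:, 120:512];a=cv2.resize(a,(490,250),interpolation=cv2.INTER_CUBIC);b=cv2.resize(d['frame'][160:250,225:345],(480,360),interpolation=cv2.INTER_CUBIC);o=np.zeros((360,490,3),np.uint8);o[:250]=a
im=np.hstack([o,b]);im=cv2.resize(im,(800,int(800*360/970)));cv2.imwrite('pics/w6.png',im)
print(s['tcp_pos']); print(proj(m,[.4475,-.2299,.039]),proj(m,s['tcp_pos']))
E
```

```text
[ 0.44420465 -0.22905318  0.07537757]
[255.71225405 208.26099924] [257.52769059 222.3711015 ]
```

View pics/w6.png

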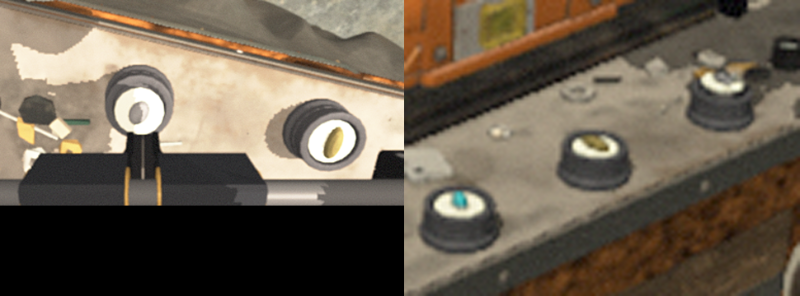

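Olive is sunk level too, and grey is centred under the fingers. I'm doing the same press here.

>>> step_arm --targets "0 0 1.5 0;0 0 2 0;0 0 1 0;0 0 0.6 0;0 0 0.4 0;0 0 0.1 0;0 0 0.1 0;0 0 0.1 0;0 0 0 0"

```text
time_s: 14.18
tcp_pos: [0.4457, -0.2293, 0.0191]
ee_rot: [[-0.974, -0.226, 0.001], [-0.226, 0.974, -0.0], [-0.001, -0.0, -1.0]]
wrist_force: [0.1, 0.7, -0.6]
gripper_width: 0.002
gripper_force: 0.0
```

>>> step_arm --targets "0 0 0.1 0;0 0 0.1 0;0 0 0.1 0;0 0 0.1 0;0 0 0.1 0;0 0 0.1 0;0 0 0.1 0;0 0 0 0;0 0 0 0"

```text
time_s: 14.93
tcp_pos: [0.4455, -0.2294, 0.0117]
ee_rot: [[-0.974, -0.226, 0.0], [-0.226, 0.974, -0.0], [-0.0, -0.0, -1.0]]
wrist_force: [-0.9, 0.2, 2.6]
gripper_width: 0.009
gripper_force: 1.3
```

>>> step_arm --targets "0 0 0.1 0;0 0 0.1 0;0 0 0.1 0;0 0 0.1 0;0 0 0.1 0;0 0 0.1 0;0 0 0.1 0;0 0 0 0;0 0 0 0"

```text
time_s: 15.68
tcp_pos: [0.4454, -0.2294, 0.0046]
ee_rot: [[-0.974, -0.226, 0.0], [-0.226, 0.974, -0.0], [-0.0, -0.0, -1.0]]
wrist_force: [0.4, -0.2, 3.1]
gripper_width: 0.005
gripper_force: 1.7
```

>>> step_arm --targets "0 0 -0.3 0;0 0 -0.8 0;0 0 -2 0;0 0 -2 0;0 0 -2 0;0 0 -2 0;0 0 -2 0;0 0 -1 0;0 0 0 0;0 0 0 0"

```text
time_s: 16.52
tcp_pos: [0.445, -0.2291, 0.1255]
ee_rot: [[-0.974, -0.225, 0.0], [-0.225, 0.974, 0.001], [-0.0, 0.0, -1.0]]
wrist_force: [-0.5, 0.6, -1.4]
gripper_width: 0.005
gripper_force: 0.0
```

```bash
python3 - <<'E'
from station import cams
import cv2
d=cams.capture('scene');cv2.imwrite('pics/w7.png',cv2.resize(d['frame'][160:265,130:355],(800,373),interpolation=cv2.INTER_CUBIC))
E
```

```text
(no output)
```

View pics/w7.png

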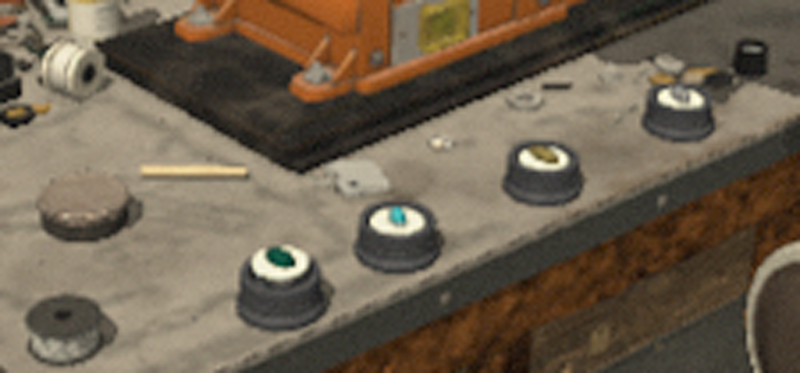

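Turquoise (398,222), olive (543,160) and grey (680,102) all sit level with their rims. Green (280,262) is still up, and nothing else has moved.

```bash
python3 -c "
from station import r
print(r.finish_job())"
```

```text
the job is handed in; nothing more can be done
None
```

I pressed the turquoise, olive and grey stones level with their rims in that order, left the dark green one untouched with the hand clear, and handed the job in at about 16.6 s; no verdict was returned.

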